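# Free the work rest from its plunger-locked socket

## Robot

A 6-joint arm with a two-finger parallel gripper is mounted at the origin on the work surface. World frame = base frame: x ahead of the robot, y to its left, z up, the work surface at z = 0. Lengths are in m, angles in rad, forces in N, time in s.
With the tool pointing down it reaches from about 0.425 to 0.95 m from the base axis. Payload 3.5 kg.
Tool frame: the origin (TCP) lies at the very end of the fingers, on their centre line; the grasp point (between the pads) lies 19 mm behind it (tcp_to_grasp is the distance from the TCP to the grasp point, in m); z points along the fingers, y is the direction in which the jaws open and shut (so a half turn about z gives the same grasp; the last joint's range is limited). The gripper opens to 85 mm and grips with 20 to 120 N. Pads are 22 mm wide; open, the fingers measure 114 mm over their backs; the gripper's body (76 mm by 85 mm) begins 54 mm behind the grasp point. The pads swing forward as they close: fully open they stand 13 mm farther back than shut.
Start: joints at [-1.404, 0.286, 1.577, -0, 1.279, -0.15], TCP at [0.21, -0.641, 0.231] pointing down, gripper open.
Joint ranges: [-2.77, 2.77], [-0.9, 2.22], [0.21, 2.48], [-1.53, 4.67], [0.24, 2.81], [-2.84, 2.84]. Speed limits (rad/s): [2.79, 2.79, 3.14, 3.14, 3.14, 3.14].

## Interface

Orientations are given as a unit quaternion [x, y, z, w].
In Python, from plant import * gives the robot as it stands. The module is installed in compiled form; this text tells all that it offers.
- The arm moves only by the tool arm_command, never from a script. Its argument "steps" is a list of rows, each a list of 3 entries, a list of its own where there are three numbers: the turn, a rotation vector about the tool's x, y, z in rad, then the shift along the tool's x, y, z in m, then the gripper command: -1 is shut, 1 is fully open, values between are in proportion. A call has 1 to 12 rows; each row is the pose to reach, as a shift and turn from the pose measured when the call began, along the tool's axes at that moment; what a row does not reach only later rows make up. A row lasts 1/8 s, in which the tool goes at most 62.5 mm and 10.7 degrees, less where a joint would pass 70% of its speed; a pose out of reach is approached as far as the arm can. A call with a gripper value outside its range is refused whole. The fingers move at their own pace and stop on an object; "force" is the grip in N (left out, the last holds). Time passes only in rows, so rows that repeat a pose let the fingers close. It gives the time, the measured TCP pose, the force and the opening at its end, in the units of the state.
- get_state(): the state, without advancing time (a new reading comes with each control period).
- read_camera(name): name is "scene" or "top" or "wrist"; returns a dict with "frame" (384x512x3 uint8, red, green, blue), "vfov" (degrees; the focal length in pixels is half the picture's height over the tangent of half this angle, whatever the lens; pixels are square), "cx", "cy" (the principal point, pixels), "dist" ([k1, k2, p1, p2, k3] as OpenCV has them; the pictures are not rectified), "position" and "rotation" of the camera in the world; the wrist camera has in their place "mount" (4x4, takes a point from camera to tool coordinates, whose origin is the TCP and whose axes are the flange's). Camera axes: x right, y up, looking along -z (the intrinsics and any distortion apply to the point x, -y, -z); pixel columns grow to the right and rows downward; lengths in m; the calibration is good to about 2 mm. A picture is of the moment at which its call begins: read the wrist's pose just before it. There is no depth.
- sign_off(): hands the job in, once; it reports no verdict.
The state is a dict: "time": time; "qpos": joint angles; "dq": joint speeds; "joint_efforts": joint torques, N m; "eef_pos": TCP position; "tcp_rot": TCP orientation; "contact_force": force on the tool from outside, world axes, zero at the start; "wrist_torque": the same for the moment, N m; "opening": opening from 0.0 (shut) to 1.0 (fully open).
Only numpy, scipy, OpenCV 4.12 (cv2) and the standard library are available. Lean on these libraries where they do the work, as an engineer would, in place of code of your own. Each camera call takes 0.05 s, during which the arm holds its last target.

## Task

The V-topped work rest is locked in the bench socket by a sprung index plunger. Pull the plunger's slanted T-handle out, twist it into a rest notch and let go, so that it stays retracted by itself; only then lift the work rest straight up out of the socket and stand it upright on the floor of the steel tray, without dropping it. Leave the plunger parked, and leave the other loose things on the bench where they are.

Things in the scene. Friction and masses are not known exactly. Their poses are not given: they have to be found in the camera images.
- fixture: Dark steel base plate 270 x 140 x 10 mm, fixed to the bench, with an upright square steel socket (45 mm outside, 95 mm deep, mouth 105 mm above the bench) in its middle. Origin: centre of the plate's underside, on the socket's axis; z up, x from the plunger side to the back. The plunger leans out of the -x side of the socket at 40 degrees from vertical, in the xz plane. Its collar is 52 mm across. The parts on it are fixed but for the plunger.
- plunger (a joint): How far the plunger is pulled out along its own slanted axis, in m: 0 = home, with its 8 mm pin through the slot of the work rest so that this cannot be lifted; 0.027 = fully out. A spring pulls it home with about 8 N at 0 and 16 N fully out (300 N/m). The two ridges beside the collar's deep slot are passed at 0.021 or more (pull to about 0.025 before twisting); resting in a notch it reads about 0.018.
- handle (a joint): Twist of the T-handle about the plunger's axis, in rad: 0 = its lug in the deep slot (T-bar level), positive = anticlockwise as seen looking at the handle from outside along its axis. The two rest notches are at +1.31 and -1.31 (a little under a quarter turn, either way; they are open over about 0.2 each way); range -1.6 to 1.6. Not sprung; turns only when pulled out past the ridges.
- handle_grip (a point): Centre of the black T-bar at the end of the plunger: 70 mm long, 16 mm wide, 22 mm deep along the plunger's axis. z axis: outward along the plunger's axis (up and to the fixture's -x side, 40 degrees from vertical), the direction to pull; y axis: along the T-bar; x axis: across its 16 mm width, where it is pinched by a tool that comes down along -z. With the plunger home the T-bar's underside is 21 mm above the tops of the collar's walls.
- post_mid (a point): Centre (half-way up) of the work rest, a loose aluminium upright 165 mm tall, 0.3 to 0.65 kg: square tube 30 x 30 mm with a V-head on top, 55 mm high, 44 mm wide along its y and 30 mm along its x. z axis: up along the tube. In the socket its foot stands 10 mm above the bench, the head's lower edge is 120 mm and its top 175 mm above the bench; about 1 mm of play all round. Pinch the head across y from above.
- socket_mouth (a point): Centre of the socket's square mouth (32.5 mm wide, wall 6 mm), 105 mm above the bench; axes as the fixture's.
- tray: Low open steel tray fixed to the bench, 200 (x) x 160 (y) x 16 mm high, walls and floor 4 mm. Origin: centre of its underside, z up. A spare bar lies along y in its +x part (about 50 to 80 mm from the centre); the rest of it is free.
- spare: Loose plain aluminium bar 30 x 130 x 30 mm lying in the tray; origin at the centre of its underside. To be left alone.
- slug: Loose upright steel cylinder, 40 mm across, 60 mm tall, on the base plate behind the socket; origin at the centre of its underside. To be left alone.
- offcut: Loose dark square bar 150 x 30 x 30 mm lying near the middle of the bench; origin at the centre of its underside. To be left alone.
- hammer: Loose hammer lying at the front right of the bench. To be left alone.
- wrench: Loose wrench lying at the front left of the bench. To be left alone.
Things that resemble listed ones, but are neither listed nor needed, are in the scene too. What is shaped like the part that bears post_mid but blue or purple is not meant.

How it is judged:
On the way, in this order (a step that is already met when the one before it is completed fails the run):
1. the plunger rests by itself in a rest notch, let go, with the work rest still in its socket (value of joint plunger between 0.0155 and 0.02 m and (value of joint handle above 1 rad or value of joint handle below -1 rad) and contact force between the fingers and fixture below 0.1 N and z of post_mid in the frame of fixture below 0.105 m), for 0.3 s.
2. the work rest is lifted clear of the socket (z of post_mid in the frame of fixture above 0.19 m), for 0.1 s.
At the end, for the whole second after the job is handed in: The plunger rests by itself in a rest notch (pulled 15.5 to 20 mm, twisted more than 1.0 rad either way), and the work rest stands released on the tray's floor inside its walls, upright within 0.06 rad, its foot within 5 mm of the floor's height (value of joint plunger between 0.0155 and 0.02 m and (value of joint handle above 1 rad or value of joint handle below -1 rad) and x of post_mid in the frame of tray between -0.096 and 0.096 m and y of post_mid in the frame of tray between -0.076 and 0.076 m and z of post_mid in the frame of tray between 0.0815 and 0.0915 m and angle between post_mid's own z axis and vertical below 0.06 rad); the robot touches nothing.
It fails at once if the work rest is dropped (falls faster than 0.6 m/s out of the fingers) (linear speed of post above 0.6 m/s and contact force between the fingers and post below 0.1 N).
It fails at once if one of the other loose things is shifted by more than 40 mm or the upright slug is tipped over (distance of any of spare, slug, offcut, hammer, wrench from where it was at the start of the episode above 0.04 m or angle between slug's own z axis and vertical above 0.5 rad).
It also fails if it takes over 61 s, if anything falls off the work surface, if the arm or the gripper's body presses on something with over 40 N, if the wrist force passes 120 N, or if a joint passes its speed limit or range.

## Working session

There is one attempt and no reset: what is moved stays moved. The work goes in short steps, Python scripts to look and compute and a tool call to move; the robot and the scene stay as the last step left them, time stands still between calls to the robot, and variables do not carry over. Pictures are saved under pics/ and viewed, and the job is handed in when it is done.

Besides the shell and the picture viewer there is one more tool, called after ">>>" as name([rows], argument=value, ...), one row to a line, values as JSON. arm_command: Moves the arm, as the interface text tells. Its arguments: {"type":"object","properties":{"steps":{"type":"array"},"force":{"type":"number"}},"required":["steps"]}

```bash
mkdir -p pics; ls; python3 - <<'E'
from plant import *
import cv2, numpy as np, pickle
s=get_state(); print({k:np.round(v,3).tolist() if k!='time' else v for k,v in s.items()})
for n in ['scene','top','wrist']:
    d=read_camera(n); pickle.dump(d,open(f'{n}0.pkl','wb'))
    cv2.imwrite(f'pics/{n}0.png',d['frame'][:,:,::-1]); print(n,{k:np.round(v,4).tolist() for k,v in d.items() if k!='frame'})
E
```

```text
pics
{'time': 0.0, 'qpos': [-1.404, 0.287, 1.578, 0.0, 1.279, -0.15], 'dq': [0.0, -0.001, 0.001, -0.0, 0.001, -0.0], 'joint_efforts': [-0.0, -40.599, -29.263, -0.0, 0.006, -0.0], 'eef_pos': [0.21, -0.641, 0.23], 'tcp_rot': [0.987, 0.158, -0.0, -0.001], 'contact_force': [-0.491, -0.041, -0.42], 'wrist_torque': [0.004, -0.005, -0.013], 'opening': 0.996}
scene {'vfov': 53.414, 'cx': 254.3876, 'cy': 195.444, 'dist': [-0.1029, 0.0, 0.0, 0.0, 0.0], 'position': [0.9633, -0.747, 0.7662], 'rotation': [0.4242, 0.1283, 0.2516, 0.8604]}
top {'vfov': 56.1972, 'cx': 255.1486, 'cy': 191.4501, 'dist': [-0.0217, 0.0, 0.0, 0.0, 0.0], 'position': [0.4205, -0.0422, 1.0433], 'rotation': [0.0248, -0.014, -0.7003, 0.7133]}
wrist {'vfov': 69.8029, 'cx': 256.6405, 'cy': 192.423, 'dist': [-0.0105, 0.0, 0.0, 0.0, 0.0], 'mount': [[0.0002, 0.9514, 0.3078, 0.0777], [1.0, -0.0004, 0.0006, -0.0005], [0.0007, 0.3078, -0.9514, -0.1421], [0.0, 0.0, 0.0, 1.0]]}
```

View pics/scene0.png

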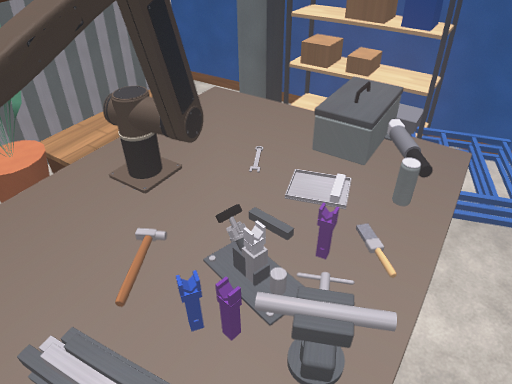

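View pics/top0.png

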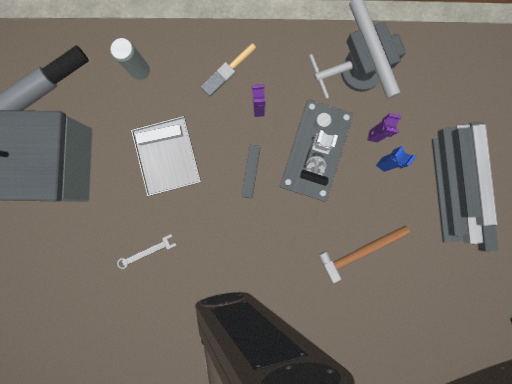

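View pics/wrist0.png

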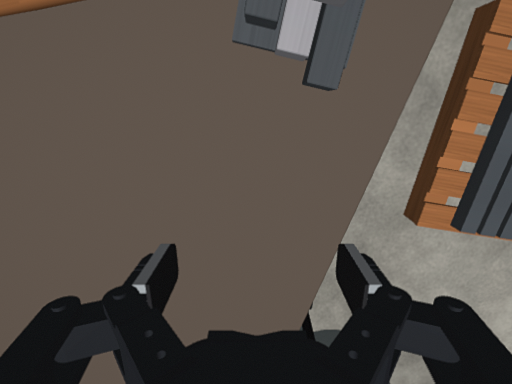

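The scene shows the grey fixture with the work rest and black T-bar (top view T-bar ≈(314,178), plate corners ≈(310,100),(353,110),(326,201),(281,188)), and the tray at ≈(165,155). Next I measure these.

```bash
cat > h.py <<'E'
import numpy as np, cv2, pickle
from scipy.spatial.transform import Rotation as R
def cam(d,st=None):
    f=d['frame'].shape[0]/2/np.tan(np.radians(d['vfov'])/2)
    K=np.array([[f,0,d['cx']],[0,f,d['cy']],[0,0,1]])
    if 'mount' in d:
        M=np.array(d['mount']); Rt=R.from_quat(st['tcp_rot']).as_matrix()
        return K,np.array(d['dist']),Rt@M[:3,3]+np.array(st['eef_pos']),Rt@M[:3,:3]
    r=np.array(d['rotation']); r=R.from_quat(r).as_matrix() if r.size==4 else r
    return K,np.array(d['dist']),np.array(d['position']),r
def rays(C,px):
    K,D,p,r=C
    u=cv2.undistortPoints(np.array(px,float).reshape(-1,1,2),K,D).reshape(-1,2)
    v=np.c_[u[:,0],-u[:,1],-np.ones(len(u))]@r.T
    return p,v/np.linalg.norm(v,axis=1,keepdims=True)
def onz(C,px,z):
    p,v=rays(C,px); return p+v*((z-p[2])/v[:,2])[:,None]
def proj(C,P):
    K,D,p,r=C
    q=(np.atleast_2d(P)-p)@r; q=q*[1,-1,-1]
    return cv2.projectPoints(q.reshape(-1,1,3),np.zeros(3),np.zeros(3),K,D)[0].reshape(-1,2)
def tri(Cs,pxs):
    A=np.zeros((3,3));b=np.zeros(3)
    for C,px in zip(Cs,pxs):
        p,v=rays(C,[px]);v=v[0];M=np.eye(3)-np.outer(v,v);A+=M;b+=M@p
    return np.linalg.solve(A,b)
E
python3 - <<'E'
from h import *
t=pickle.load(open('top0.pkl','rb'));s=pickle.load(open('scene0.pkl','rb'))
a=cv2.resize(t['frame'][90:210,270:370],None,fx=6,fy=6*0.8,interpolation=cv2.INTER_CUBIC)
a=cv2.resize(t['frame'][90:210,260:380],(600,600),interpolation=cv2.INTER_CUBIC)
b=cv2.resize(s['frame'][195:325,195:325],(600,600),interpolation=cv2.INTER_CUBIC)
cv2.imwrite('pics/a.png',a[:,:,::-1]);cv2.imwrite('pics/b.png',b[:,:,::-1])
c=cv2.resize(t['frame'][105:205,120:220],(600,600),interpolation=cv2.INTER_CUBIC)
cv2.imwrite('pics/c.png',c[:,:,::-1])
E
```

```text
(no output)
```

View pics/a.png

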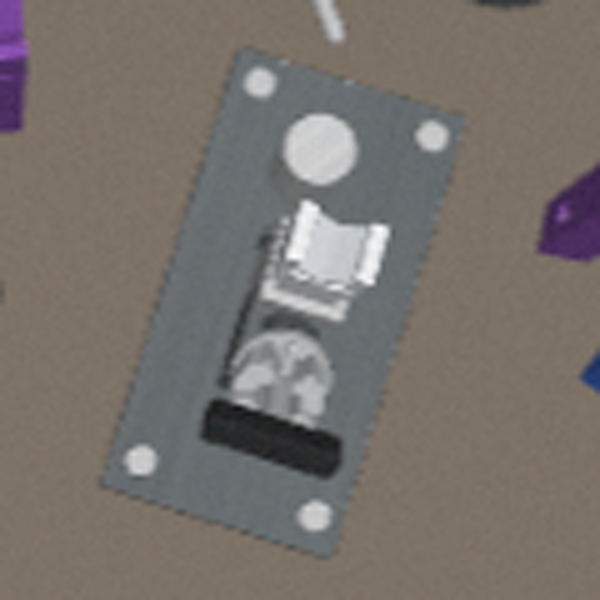

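View pics/b.png

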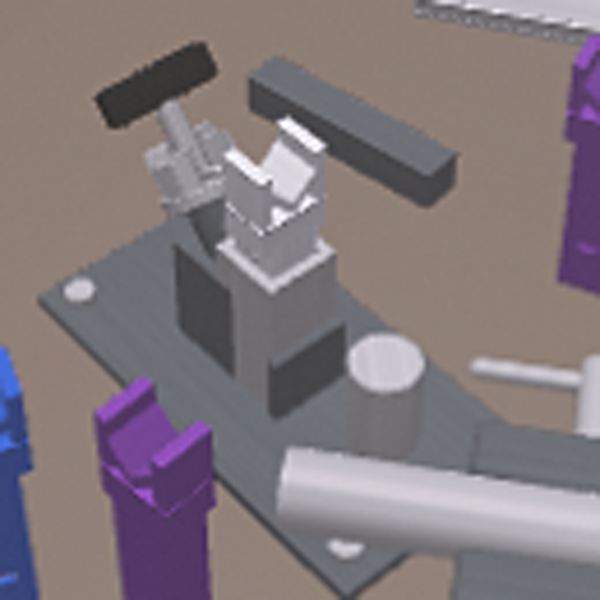

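View pics/c.png

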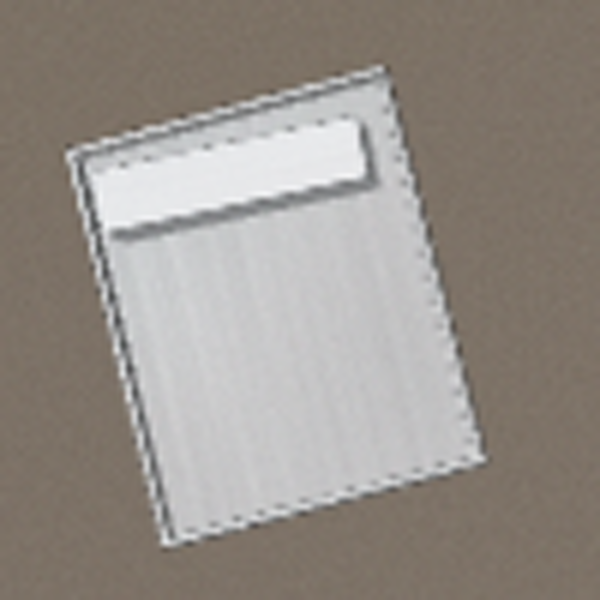

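```bash
cat > meas.py <<'E'
from h import *
t=pickle.load(open('top0.pkl','rb'));s=pickle.load(open('scene0.pkl','rb'))
T=cam(t);S=cam(s)
fa=lambda q:(np.array(q)+.5)/5+[260,90]-.5
fb=lambda q:(np.array(q)+.5)*130/600+[195,195]-.5
fc=lambda q:(np.array(q)+.5)/6+[120,105]-.5
c=onz(T,fa([(238,47),(465,118),(332,556),(102,486)]),.01)
print(c.round(4),'mean',c.mean(0).round(4))
print(np.linalg.norm(np.diff(c,axis=0),axis=1))
d=(c[0]+c[1]-c[2]-c[3]); print('yaw',np.degrees(np.arctan2(d[1],d[0])))
print('scene corner',onz(S,fb([(38,300),(347,597)]),.01).round(4))
print('tbar tri',tri([T,S],[fa((272,439)),fb((157,84))]).round(4), 'onz', onz(T,fa((272,439)),.15))
print('Vhead', onz(T,fa([(300,203),(389,225),(380,283)]),.175).round(4))
k=onz(T,fc([(385,68),(486,460),(164,546),(69,153)]),.016)
print(k.round(4),k.mean(0).round(4),np.linalg.norm(np.diff(k,axis=0),axis=1));d=k[0]+k[3]-k[1]-k[2];print('tray yaw',np.degrees(np.arctan2(d[1],d[0])))
E
python3 meas.py
```

```text
[[ 0.75   -0.1726  0.01  ]
 [ 0.7101 -0.3049  0.01  ]
 [ 0.4539 -0.2294  0.01  ]
 [ 0.4918 -0.097   0.01  ]] mean [ 0.6014 -0.201   0.01  ]
[0.13822434 0.26710103 0.13775467]
yaw -16.363984434258576
scene corner [[ 0.4592 -0.2312  0.01  ]
 [ 0.7141 -0.3059  0.01  ]]
tbar tri [ 0.5083 -0.1719  0.1542] onz [[ 0.50707612 -0.17379098  0.15      ]]
Vhead [[ 0.6204 -0.1827  0.175 ]
 [ 0.6103 -0.2261  0.175 ]
 [ 0.5817 -0.2219  0.175 ]]
[[0.693  0.186  0.016 ]
 [0.5033 0.1315 0.016 ]
 [0.4593 0.2854 0.016 ]
 [0.6493 0.3389 0.016 ]] [0.5762 0.2355 0.016 ] [0.19740633 0.16008892 0.19740979]
tray yaw 15.868431923470919
```

```bash
cat >> h.py <<'E'
O=np.array([0.6025,-0.202,0]); YAW=np.radians(-16.4)
RF=R.from_euler('z',YAW).as_matrix()
def W(f): return O+RF@np.array(f,float)
c4,s4=np.cos(np.radians(40)),np.sin(np.radians(40))
AX=np.array([-s4,0,c4])
def tiltR(tw=0):  # tool z = -axis, tool x = +fixture y ; tw = handle twist
    z=-AX; x=np.array([0,1.,0]); y=np.cross(z,x)
    return RF@np.c_[x,y,z]@R.from_euler('z',-tw).as_matrix()
def rel(st,P,M):
    A=R.from_quat(st['tcp_rot']).as_matrix()
    return R.from_matrix(A.T@M).as_rotvec(), A.T@(np.array(P)-np.array(st['eef_pos']))
E
python3 - <<'E'
from h import *; from plant import *
s=get_state()
P=W([-.099,0,.148]+.10*AX); print(P)
t,x=rel(s,P,tiltR()); print(t.round(3),np.degrees(np.linalg.norm(t)),x.round(3))
for f in [.25,.5,.75]: print(f,(t*f).round(3),(x*f).round(3))
T=cam(pickle.load(open('top0.pkl','rb'))); print(onz(T,[(395,160),(384,128),(259,100)],.1))
E
```

```text
[ 0.4458644  -0.15589964  0.22460444]
[-0.643  0.336 -0.927] 67.48253387207065 [ 0.375 -0.387  0.006]
0.25 [-0.161  0.084 -0.232] [ 0.094 -0.097  0.002]
0.5 [-0.322  0.168 -0.464] [ 0.187 -0.194  0.003]
0.75 [-0.483  0.252 -0.696] [ 0.281 -0.291  0.005]
[[ 0.56173307 -0.39396856  0.1       ]
 [ 0.64655039 -0.36523048  0.1       ]
 [ 0.71667401 -0.03286891  0.1       ]]
```

>>> arm_command([
  [[-0.08, 0.04, -0.12], [0.04, -0.04, -0.02], 1],
  [[-0.16, 0.08, -0.23], [0.08, -0.08, -0.03], 1],
  [[-0.24, 0.13, -0.35], [0.12, -0.12, -0.03], 1],
  [[-0.32, 0.17, -0.46], [0.17, -0.17, -0.03], 1],
  [[-0.4, 0.21, -0.58], [0.22, -0.22, -0.03], 1],
  [[-0.48, 0.25, -0.7], [0.27, -0.27, -0.02], 1],
  [[-0.56, 0.29, -0.81], [0.32, -0.32, -0.01], 1],
  [[-0.643, 0.336, -0.927], [0.36, -0.37, 0.0], 1],
  [[-0.643, 0.336, -0.927], [0.375, -0.387, 0.006], 1],
  [[-0.643, 0.336, -0.927], [0.375, -0.387, 0.006], 1],
])

```text
time: 1.4
eef_pos: [0.4465, -0.1504, 0.223]
tcp_rot: [0.75, 0.567, 0.206, 0.271]
contact_force: [-0.7, 0.4, 0.2]
opening: 0.996
```

```bash
python3 - <<'E'
from h import *; from plant import *
s=get_state(); d=read_camera('wrist'); pickle.dump((s,d),open('w1.pkl','wb'))
cv2.imwrite('pics/w1.png',d['frame'][:,:,::-1])
print(s['time'],np.round(s['qpos'],3),np.round(s['eef_pos'],4),s['contact_force'])
t,x=rel(s,W([-.099,0,.148]+.10*AX),tiltR());print(t.round(3),x.round(4))
E
```

```text
1.4 [-0.681 -0.581  2.465  0.432  0.65  -0.669] [ 0.4465 -0.1504  0.223 ] [-0.65873311  0.42726538  0.17542164]
[-0.003 -0.008  0.007] [-0.0054  0.0017 -0.0007]
```

View pics/w1.png

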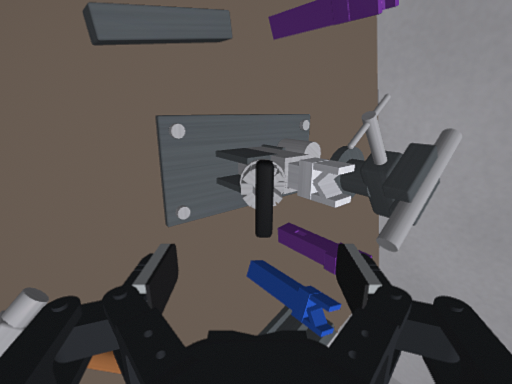

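```bash
python3 - <<'E'
from h import *
s,d=pickle.load(open('w1.pkl','rb'))
cv2.imwrite('pics/w1z.png',cv2.resize(d['frame'][145:245,215:365][:,:,::-1],(750,500),interpolation=cv2.INTER_CUBIC))
t=pickle.load(open('top0.pkl','rb'))
cv2.imwrite('pics/tz.png',cv2.resize(t['frame'][160:200,290:340][:,:,::-1],(750,600),interpolation=cv2.INTER_CUBIC))
E
```

```text
(no output)
```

View pics/w1z.png

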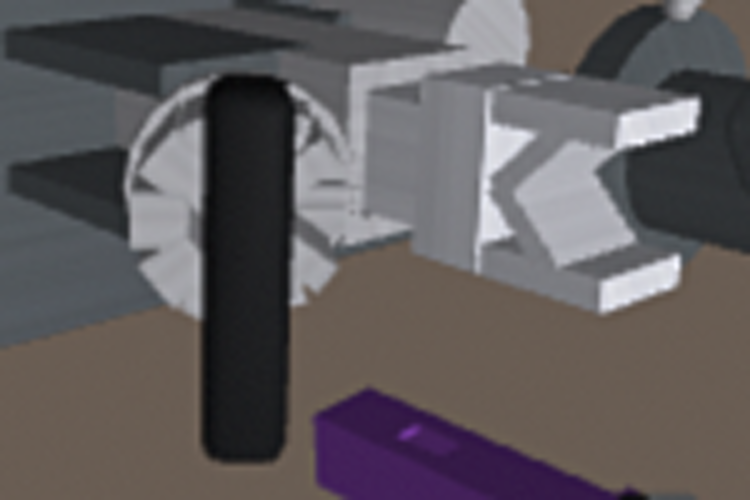

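View pics/tz.png

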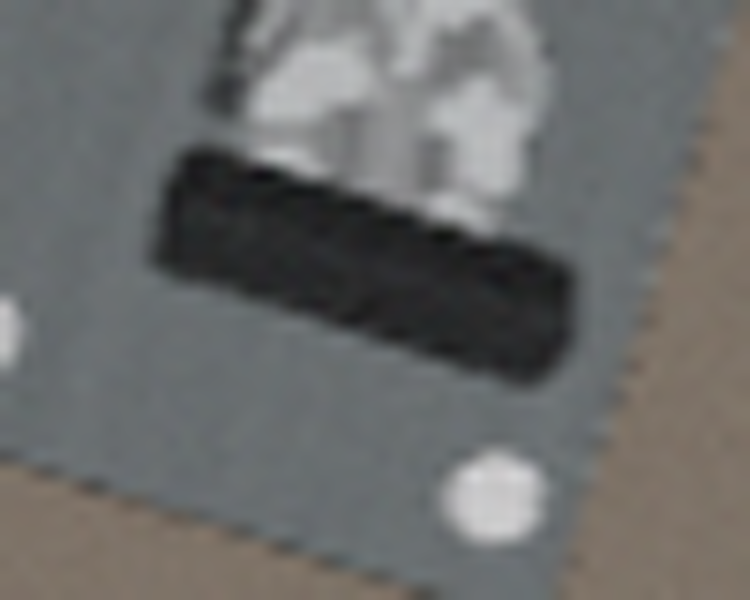

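```bash
cat > m2.py <<'E'
from h import *
s,d=pickle.load(open('w1.pkl','rb'))
Wc=cam(d,s);T=cam(pickle.load(open('top0.pkl','rb')));S=cam(pickle.load(open('scene0.pkl','rb')))
fw=lambda q:(np.array(q)+.5)/5+[215,145]-.5
ft=lambda q:(np.array(q)+.5)/15+[290,160]-.5
fb=lambda q:(np.array(q)+.5)*130/600+[195,195]-.5
x=RF@[0,1,0];ax=RF@AX
def solve(obs):
    A=np.zeros((3,3));b=np.zeros(3)
    for C,px,o in obs:
        p,v=rays(C,[px]);v=v[0];M=np.eye(3)-np.outer(v,v);A+=M;b+=M@(p-o)
    G=np.linalg.solve(A,b)
    for C,px,o in obs: print('  res px',(proj(C,G+o)[0]-px).round(2))
    return G
w=[(Wc,fw((245,463)),-.035*x+.011*ax),(Wc,fw((249,75)),.035*x-.011*ax)]
tt=[(T,ft((363,264)),0*x)];ss=[(S,fb((157,84)),0*x)]
for o in (w,tt+ss,w+tt,w+tt+ss):
    G=solve(o);print(G.round(4),'fix',(RF.T@(G-O)).round(4))
E
python3 m2.py
```

```text
res px [0.09 0.  ]
  res px [-0.09 -0.  ]
[ 0.5121 -0.1758  0.1475] fix [-0.0941 -0.0004  0.1475]
  res px [-0.38 -0.5 ]
  res px [-0.62  0.03]
[ 0.5086 -0.1716  0.1541] fix [-0.0987  0.0027  0.1541]
  res px [-0.21  1.33]
  res px [-0.38 -0.78]
  res px [-0.07 -0.31]
[ 0.5083 -0.1726  0.1522] fix [-0.0987  0.0016  0.1522]
  res px [0.35 0.99]
  res px [ 0.19 -1.52]
  res px [-0.37 -0.34]
  res px [-0.73  0.24]
[ 0.5082 -0.1717  0.1533] fix [-0.099   0.0025  0.1533]
```

```bash
python3 - <<'E'
from h import *; from plant import *
s=get_state()
for k in (.03,-.018):
    t,x=rel(s,W([-.098,.001,.151]+k*AX),tiltR());print(t.round(3),x.round(4))
E
```

```text
[-0.002 -0.004  0.005] [-0.0019  0.0033  0.0682]
[-0.002 -0.004  0.005] [-0.0021  0.0033  0.1162]
```

>>> arm_command([
  [[-0.002, -0.004, 0.005], [-0.002, 0.003, 0.035], 1],
  [[-0.002, -0.004, 0.005], [-0.002, 0.003, 0.068], 1],
  [[-0.002, -0.004, 0.005], [-0.002, 0.003, 0.068], 1],
  [[-0.002, -0.004, 0.005], [-0.002, 0.003, 0.068], 1],
])

```text
time: 1.95
eef_pos: [0.4897, -0.1694, 0.1749]
tcp_rot: [0.753, 0.562, 0.205, 0.275]
contact_force: [-0.2, -1.0, -0.4]
opening: 0.999
```

```bash
cat > look.py <<'E'
import sys
from h import *; from plant import *
n=sys.argv[1]
for c in sys.argv[2:]:
    s=get_state(); d=read_camera(c); pickle.dump((s,d),open(f'{n}_{c}.pkl','wb'))
    cv2.imwrite(f'pics/{n}_{c}.png',d['frame'][:,:,::-1])
print(s['time'],np.round(s['qpos'],3),np.round(s['eef_pos'],4),np.round(s['contact_force'],1),s['opening'])
print('tcp in fixture',(RF.T@(np.array(s['eef_pos'])-O)).round(4))
E
python3 look.py w2 wrist; python3 - <<'E'
from h import *; from plant import *
s=get_state()
for k in (.03,-.018):
    t,x=rel(s,W([-.098,.001,.151]+k*AX),tiltR());print(t.round(3),x.round(4))
E
```

```text
1.95 [-0.639 -0.345  2.414  0.522  0.458 -0.749] [ 0.4897 -0.1694  0.1749] [-0.2 -1.  -0.4] 0.9991783455284646
tcp in fixture [-0.1174 -0.0006  0.1749]
[ 0.003  0.002 -0.001] [ 0.0014 -0.0009  0.0011]
[ 0.003  0.002 -0.001] [ 0.0015 -0.001   0.0491]
```

View pics/w2_wrist.png

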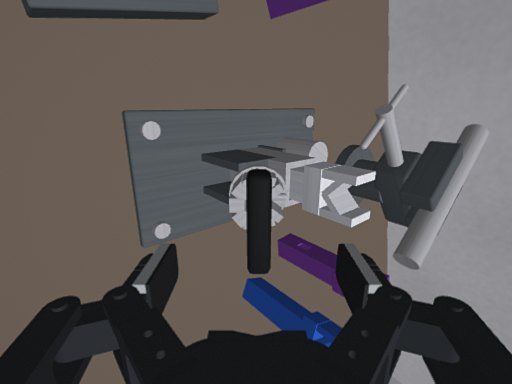

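```bash
python3 - <<'E'
from h import *
s,d=pickle.load(open('w2_wrist.pkl','rb'))
cv2.imwrite('pics/w2z.png',cv2.resize(d['frame'][155:285,200:330][:,:,::-1],(600,600),interpolation=cv2.INTER_CUBIC))
g=d['frame'].max(2)[215:270:8,235:285]
for r in g: print((r<62).nonzero()[0][[0,-1]]+235)
E
```

```text
[247 270]
[247 270]
[247 270]
[247 270]
[247 270]
[247 270]
[247 269]
```

View pics/w2z.png

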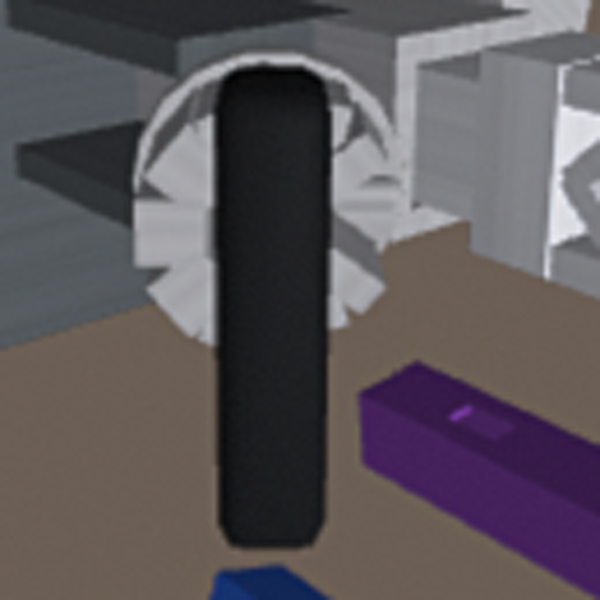

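```bash
cat >> m2.py <<'E'
print('----')
s2,d2=pickle.load(open('w2_wrist.pkl','rb'));C2=cam(d2,s2)
f2=lambda q:(np.array(q)+.5)*130/600+[200,155]-.5
w2=[(C2,f2((271,548)),-.035*x+.011*ax),(C2,f2((274,66)),.035*x-.011*ax)]
for o in (w2,w+w2,w2+tt+ss):
    G=solve(o);print(G.round(4),'fix',(RF.T@(G-O)).round(4))
E
python3 m2.py | sed -n '/----/,$p'
```

```text
----
  res px [0.43 0.  ]
  res px [-0.43 -0.  ]
[ 0.511  -0.1757  0.1484] fix [-0.0952 -0.0006  0.1484]
  res px [-0.01  0.55]
  res px [-0.19  0.13]
  res px [ 0.56 -0.45]
  res px [-0.3  -0.49]
[ 0.5112 -0.1754  0.1485] fix [-0.0951 -0.0002  0.1485]
  res px [0.81 1.52]
  res px [-0.06 -2.26]
  res px [-0.36 -0.34]
  res px [-0.74  0.28]
[ 0.5082 -0.1717  0.1533] fix [-0.099   0.0024  0.1533]
```

>>> arm_command([
  [[0.003, 0.002, -0.001], [0.001, -0.001, 0.025], 1],
  [[0.003, 0.002, -0.001], [0.001, -0.001, 0.051], 1],
  [[0.003, 0.002, -0.001], [0.001, -0.001, 0.051], 1],
  [[0.003, 0.002, -0.001], [0.001, -0.001, 0.051], 1],
])

```text
time: 2.5
eef_pos: [0.5209, -0.1779, 0.1374]
tcp_rot: [0.752, 0.563, 0.205, 0.275]
contact_force: [0.6, 0.3, 1.1]
opening: 0.999
```

```bash
python3 look.py w3 wrist; python3 - <<'E'
from h import *; from plant import *
s=get_state()
for k in (-.020,):
    t,x=rel(s,W([-.098,.0005,.151]+k*AX),tiltR());print(t.round(3),x.round(4))
E
```

```text
2.5 [-0.608 -0.177  2.365  0.645  0.344 -0.866] [ 0.5209 -0.1779  0.1374] [0.6 0.3 1.1] 0.9994933616573441
tcp in fixture [-8.500e-02  1.000e-04  1.374e-01]
[ 0.002  0.001 -0.   ] [ 0.0004 -0.0013  0.0013]
```

View pics/w3_wrist.png

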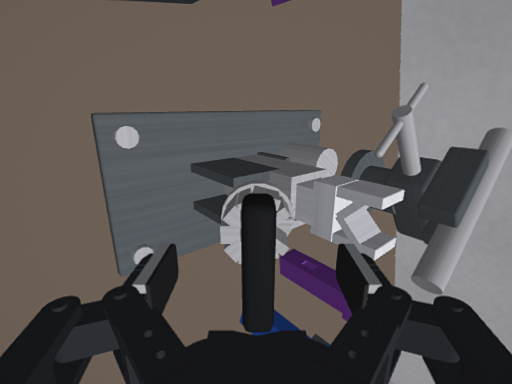

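The bar sits at column ~258, between pads at ~165 and ~352: centred. I close.

>>> arm_command([
  [[0, 0, 0], [0, 0, 0.001], -1],
  [[0, 0, 0], [0, 0, 0.001], -1],
  [[0, 0, 0], [0, 0, 0.001], -1],
  [[0, 0, 0], [0, 0, 0.001], -1],
  [[0, 0, 0], [0, 0, 0.001], -1],
  [[0, 0, 0], [0, 0, 0.001], -1],
], force=80)

```text
time: 3.3
eef_pos: [0.5217, -0.1781, 0.1371]
tcp_rot: [0.752, 0.563, 0.205, 0.275]
contact_force: [-5.7, 1.8, 5.5]
opening: 0.174
```

```bash
python3 look.py w4 wrist
```

```text
3.3 [-0.607 -0.174  2.364  0.648  0.343 -0.869] [ 0.5217 -0.1781  0.1371] [-5.7  1.8  5.5] 0.17415459541292858
tcp in fixture [-8.420e-02  1.000e-04  1.371e-01]
```

View pics/w4_wrist.png

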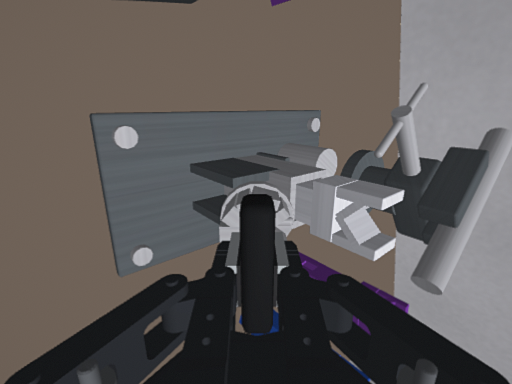

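>>> arm_command([
  [[0, 0, 0], [0, 0, -0.008], -1],
  [[0, 0, 0], [0, 0, -0.017], -1],
  [[0, 0, 0], [0, 0, -0.025], -1],
  [[0, 0, 0], [0, 0, -0.025], -1],
  [[0, 0, 0], [0, 0, -0.025], -1],
], force=80)

```text
time: 3.98
eef_pos: [0.5063, -0.1736, 0.1556]
tcp_rot: [0.753, 0.562, 0.205, 0.275]
contact_force: [11.8, -2.8, -8.8]
opening: 0.175
```

```bash
python3 look.py w5 wrist; python3 - <<'E'
from h import *; from plant import *
s=get_state(); print('axial force', (RF@AX)@np.array(s['contact_force']), 'axial pos',AX@(RF.T@(np.array(s['eef_pos'])-O)))
E
```

```text
3.975 [-0.621 -0.257  2.39   0.579  0.395 -0.802] [ 0.5063 -0.1736  0.1556] [11.8 -2.8 -8.8] 0.17491620158065757
tcp in fixture [-1.003e-01  1.000e-04  1.556e-01]
axial force -14.281535784081491 axial pos 0.1836171210574532
```

View pics/w5_wrist.png

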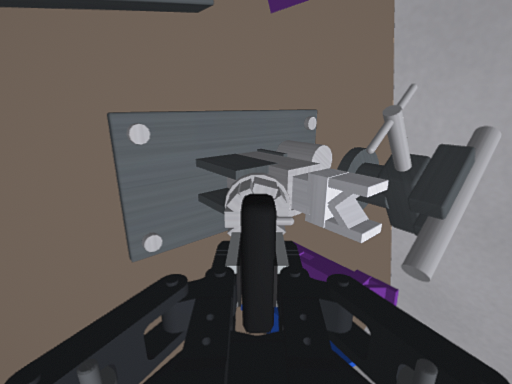

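No slip (bar's lower end still at row ~328). Pull 1 mm more and twist.

>>> arm_command([
  [[0, 0, 0], [0, 0, -0.001], -1],
  [[0, 0, 0.12], [0, 0, -0.001], -1],
  [[0, 0, 0.24], [0, 0, -0.001], -1],
  [[0, 0, 0.38], [0, 0, -0.001], -1],
  [[0, 0, 0.52], [0, 0, -0.001], -1],
  [[0, 0, 0.66], [0, 0, -0.001], -1],
  [[0, 0, 0.8], [0, 0, -0.001], -1],
  [[0, 0, 0.94], [0, 0, -0.001], -1],
  [[0, 0, 1.08], [0, 0, -0.001], -1],
  [[0, 0, 1.2], [0, 0, -0.001], -1],
  [[0, 0, 1.31], [0, 0, -0.001], -1],
  [[0, 0, 1.31], [0, 0, -0.001], -1],
], force=80)

```text
time: 5.52
eef_pos: [0.5052, -0.1721, 0.1544]
tcp_rot: [0.94, -0.014, 0.329, 0.091]
contact_force: [12.1, 0.0, -9.8]
opening: 0.174
```

```bash
python3 look.py w6 wrist scene; python3 - <<'E'
from h import *; from plant import *
s=get_state(); print('axial force', (RF@AX)@np.array(s['contact_force']), 'axial pos',AX@(RF.T@(np.array(s['eef_pos'])-O)),'tq',s['wrist_torque'])
print(R.from_matrix(tiltR().T@R.from_quat(s['tcp_rot']).as_matrix()).as_rotvec())
E
```

```text
5.575 [-0.621 -0.258  2.392  0.578  0.398  0.511] [ 0.5052 -0.1721  0.1544] [12.7  1.2 -9.3] 0.17180292501716973
tcp in fixture [-0.1018  0.0012  0.1544]
axial force -15.277683701474553 axial pos 0.18371463124603127 tq [ 0.44598877 -0.46768863  0.42678534]
[1.53168109e-03 5.28862144e-04 1.31322121e+00]
```

View pics/w6_wrist.png

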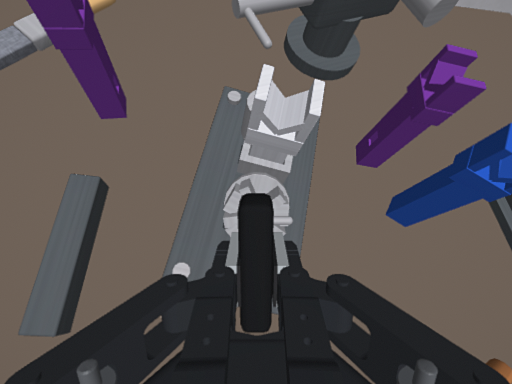

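Bar turned with the tool; lug at ≈(285,221) points sideways. Ease into the notch.

>>> arm_command([
  [[0, 0, 0], [0, 0, 0.003], -1],
  [[0, 0, 0], [0, 0, 0.006], -1],
  [[0, 0, 0], [0, 0, 0.006], -1],
  [[0, 0, 0], [0, 0, 0.006], -1],
])

```text
time: 6.12
eef_pos: [0.5091, -0.173, 0.1494]
tcp_rot: [0.94, -0.014, 0.329, 0.091]
contact_force: [10.6, 0.0, -7.3]
opening: 0.179
```

```bash
python3 look.py w7 wrist; python3 - <<'E'
from h import *; from plant import *
s=get_state(); print('axial force', (RF@AX)@np.array(s['contact_force']), 'axial pos',AX@(RF.T@(np.array(s['eef_pos'])-O)),'tq',s['wrist_torque'])
E
```

```text
6.125 [-0.616 -0.237  2.386  0.595  0.383  0.497] [ 0.5091 -0.173   0.1494] [10.6  0.  -7.3] 0.17906359424387616
tcp in fixture [-0.0978  0.0014  0.1494]
axial force -12.178614246239148 axial pos 0.17730108146902035 tq [ 0.10494958 -0.58724438  0.26341014]
```

View pics/w7_wrist.png

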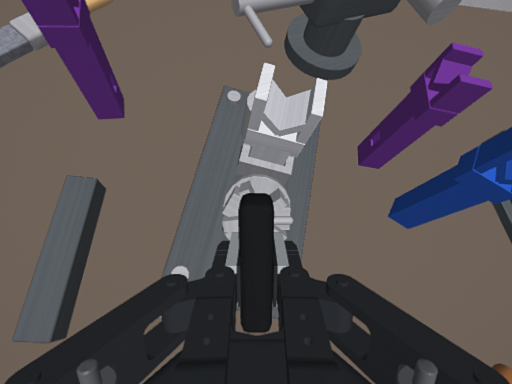

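>>> arm_command([
  [[0, 0, 0], [0, 0, 0.001], -1],
  [[0, 0, 0], [0, 0, 0.002], -1],
  [[0, 0, 0], [0, 0, 0.002], -1],
])

```text
time: 6.55
eef_pos: [0.51, -0.173, 0.1489]
tcp_rot: [0.94, -0.013, 0.33, 0.091]
contact_force: [-20.0, 7.0, 16.2]
opening: 0.174
```

```bash
python3 - <<'E'
from h import *; from plant import *
s=get_state(); print('axial force', (RF@AX)@np.array(s['contact_force']), 'axial pos',AX@(RF.T@(np.array(s['eef_pos'])-O)),'tq',s['wrist_torque'])
E
```

```text
axial force 25.97319880158171 axial pos 0.17640044504862704 tq [ 0.28652104  0.94685115 -0.17917623]
```

Force reversed (pressing on the notch floor): seated. Back off 1 mm and open.

>>> arm_command([
  [[0, 0, 0], [0, 0, -0.001], -1],
  [[0, 0, 0], [0, 0, -0.001], -0.3],
  [[0, 0, 0], [0, 0, -0.001], 0.3],
  [[0, 0, 0], [0, 0, -0.001], 1],
  [[0, 0, 0], [0, 0, -0.001], 1],
  [[0, 0, 0], [0, 0, -0.001], 1],
  [[0, 0, 0], [0, 0, -0.001], 1],
  [[0, 0, 0], [0, 0, -0.001], 1],
])

```text
time: 7.55
eef_pos: [0.5094, -0.1728, 0.1497]
tcp_rot: [0.94, -0.013, 0.33, 0.091]
contact_force: [-0.3, 0.1, 1.3]
opening: 0.996
```

```bash
python3 look.py w8 wrist scene
```

```text
7.6 [-0.616 -0.237  2.386  0.596  0.384  0.496] [ 0.5094 -0.1728  0.1497] [ 0.8 -0.5 -0.2] 0.996227423803972
tcp in fixture [-0.0976  0.0017  0.1497]
```

View pics/w8_wrist.png

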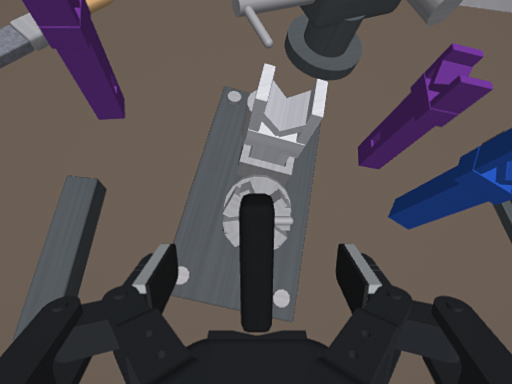

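```bash
cat >> h.py <<'E'
def downR(yaw): # tool z down, tool x along world yaw
    x=np.array([np.cos(yaw),np.sin(yaw),0]);z=np.array([0,0,-1.]);return np.c_[x,np.cross(z,x),z]
E
python3 - <<'E'
from h import *; from plant import *
s=get_state()
A=R.from_quat(s['tcp_rot']).as_matrix()
s2=dict(s);s2['eef_pos']=np.array(s['eef_pos'])-A[:,2]*.07
t,x=rel(s2,W([0,0,.28]),downR(YAW)); print(t.round(3),np.degrees(np.linalg.norm(t)),x.round(3))
E
```

```text
[ 0.087 -0.694  0.247] 42.51096925586627 [0.153 0.042 0.033]
```

>>> arm_command([
  [[0, 0, 0], [0, 0, -0.03], 1],
  [[0, 0, 0], [0, 0, -0.07], 1],
  [[0, 0, 0], [0, 0, -0.07], 1],
  [[0, 0, 0], [0, 0, -0.07], 1],
])

```text
time: 8.15
eef_pos: [0.4662, -0.1602, 0.2029]
tcp_rot: [0.94, -0.014, 0.329, 0.091]
contact_force: [0.5, -0.2, -0.5]
opening: 0.997
```

```bash
python3 look.py w9 wrist; python3 - <<'E'
from h import *; from plant import *
s=get_state()
t,x=rel(s,W([0,0,.28]),downR(YAW)); print(t.round(3),np.degrees(np.linalg.norm(t)),x.round(3))
E
```

```text
8.15 [-0.662 -0.475  2.443  0.463  0.561  0.62 ] [ 0.4662 -0.1602  0.2029] [ 0.5 -0.2 -0.5] 0.9965157002767292
tcp in fixture [-0.1426  0.0016  0.2029]
[ 0.086 -0.692  0.247] 42.40885992042834 [0.154 0.042 0.032]
```

View pics/w9_wrist.png

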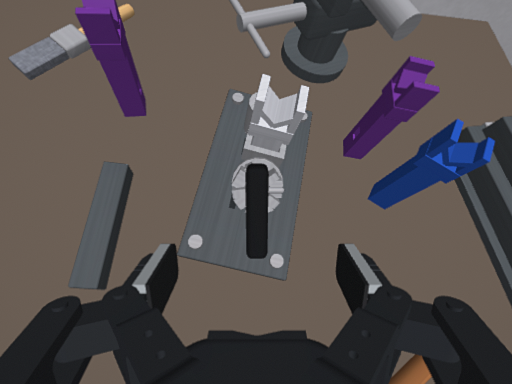

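Bar at (257,165)–(257,257) stays turned and retracted. Move above the head.

>>> arm_command([
  [[0.01, -0.12, 0.04], [0.025, 0.007, 0.005], 1],
  [[0.03, -0.24, 0.08], [0.05, 0.014, 0.01], 1],
  [[0.04, -0.36, 0.13], [0.078, 0.021, 0.016], 1],
  [[0.06, -0.48, 0.17], [0.105, 0.028, 0.022], 1],
  [[0.07, -0.6, 0.21], [0.13, 0.035, 0.027], 1],
  [[0.086, -0.692, 0.247], [0.154, 0.042, 0.032], 1],
  [[0.086, -0.692, 0.247], [0.154, 0.042, 0.032], 1],
  [[0.086, -0.692, 0.247], [0.154, 0.042, 0.032], 1],
  [[0.086, -0.692, 0.247], [0.154, 0.042, 0.032], 1],
])

```text
time: 9.32
eef_pos: [0.6018, -0.2012, 0.2786]
tcp_rot: [0.99, -0.143, -0.001, -0.0]
contact_force: [0.1, -0.1, 0.6]
opening: 0.999
```

```bash
python3 look.py w10 wrist; python3 - <<'E'
from h import *; from plant import *
s=get_state()
t,x=rel(s,W([0,0,.28]),downR(YAW)); print(t.round(3),x.round(3))
E
```

```text
9.325 [-0.482  0.167  1.631 -0.     1.345  1.375] [ 0.6018 -0.2012  0.2786] [ 0.1 -0.1  0.6] 0.9985832311924786
tcp in fixture [-0.0009  0.0005  0.2786]
[ 0.     0.001 -0.   ] [ 0.001  0.    -0.001]
```

View pics/w10_wrist.png

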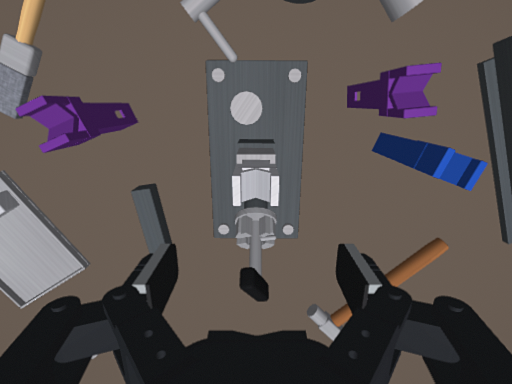

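```bash
python3 - <<'E'
from h import *; from plant import *
s,d=pickle.load(open('w10_wrist.pkl','rb'));C=cam(d,s)
cv2.imwrite('pics/w10z.png',cv2.resize(d['frame'][130:230,205:305][:,:,::-1],(600,600),interpolation=cv2.INTER_CUBIC))
p=onz(C,[(232,177),(279,177),(278.5,205.5),(232.5,205.5)],.175); print((RF.T@(p-O).T).T.round(4), (RF.T@(p-O).T).T.mean(0))
p=onz(C,[(218,75),(294.5,75),(288,230),(223,230)],.012); print((RF.T@(p-O).T).T.round(4),(RF.T@(p-O).T).T.mean(0))
E
```

```text
[[ 0.0119  0.0232  0.175 ]
 [ 0.0119 -0.0202  0.175 ]
 [-0.0161 -0.0204  0.175 ]
 [-0.0161  0.0234  0.175 ]] [-0.00210614  0.00151214  0.175     ]
[[ 0.1135  0.0536  0.012 ]
 [ 0.1135 -0.0514  0.012 ]
 [-0.1206 -0.0507  0.012 ]
 [-0.1207  0.0555  0.012 ]] [-0.00357525  0.00173128  0.012     ]
```

View pics/w10z.png

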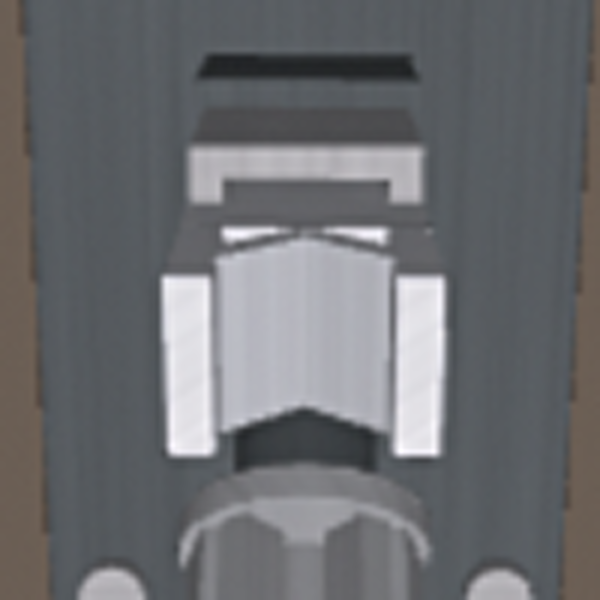

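```bash
python3 - <<'E'
from h import *; from plant import *
s=get_state()
t,x=rel(s,W([-.001,.001,.127]),downR(YAW)); print(t.round(3),x.round(4))
E
```

```text
[ 0.     0.001 -0.   ] [-1.000e-04 -5.000e-04  1.522e-01]
```

>>> arm_command([
  [[0, 0.001, 0], [-0.001, -0.001, 0.05], 1],
  [[0, 0.001, 0], [-0.001, -0.001, 0.1], 1],
  [[0, 0.001, 0], [-0.001, -0.001, 0.14], 1],
  [[0, 0.001, 0], [-0.001, -0.001, 0.152], 1],
  [[0, 0.001, 0], [-0.001, -0.001, 0.152], 1],
  [[0, 0.001, 0], [-0.001, -0.001, 0.152], 1],
])

```text
time: 10.12
eef_pos: [0.6025, -0.2008, 0.13]
tcp_rot: [0.99, -0.143, 0.002, 0.001]
contact_force: [-0.7, -0.4, -0.1]
opening: 0.998
```

```bash
python3 look.py w11 wrist scene
```

```text
10.175 [-0.481  0.295  1.76   0.     1.081  1.376] [ 0.6025 -0.2008  0.1301] [-0.3  0.8  0.2] 0.9949601713885126
tcp in fixture [-0.0003  0.0012  0.1301]
```

View pics/w11_wrist.png

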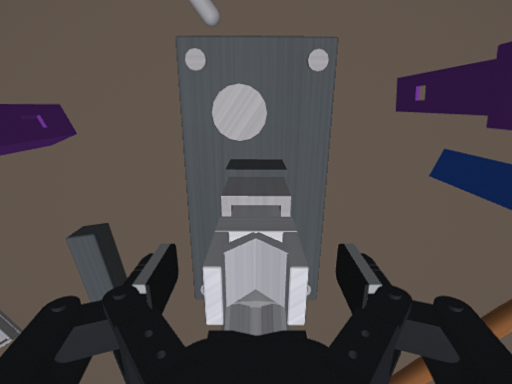

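View pics/w11_scene.png

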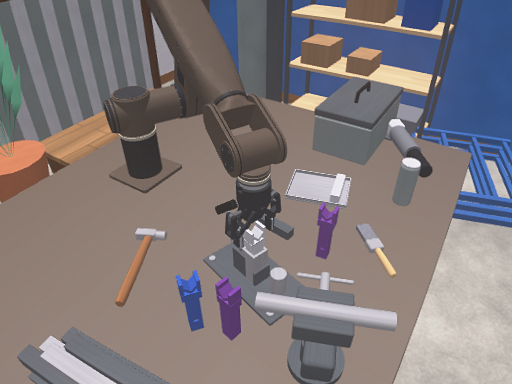

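Head spans columns 204–308 (centre 256), pads centred at ~259. Close.

>>> arm_command([
  [[0, 0, 0], [0, -0.001, 0.002], 0.2],
  [[0, 0, 0], [0, -0.001, 0.002], -0.2],
  [[0, 0, 0], [0, -0.001, 0.002], -1],
  [[0, 0, 0], [0, -0.001, 0.002], -1],
  [[0, 0, 0], [0, -0.001, 0.002], -1],
  [[0, 0, 0], [0, -0.001, 0.002], -1],
], force=60)

```text
time: 10.98
eef_pos: [0.6031, -0.2, 0.1284]
tcp_rot: [0.99, -0.143, 0.003, 0.001]
contact_force: [0.4, -1.5, 3.1]
opening: 0.511
```

```bash
python3 look.py w12 wrist; python3 -c "
from plant import *
s=get_state();print(s['wrist_torque'])"
```

```text
10.975 [-0.48   0.297  1.761  0.     1.078  1.377] [ 0.6031 -0.2     0.1284] [ 0.4 -1.5  3.1] 0.5106596035847117
tcp in fixture [-0.      0.0021  0.1284]
[-0.00970051  0.00543132  0.0333709 ]
```

View pics/w12_wrist.png

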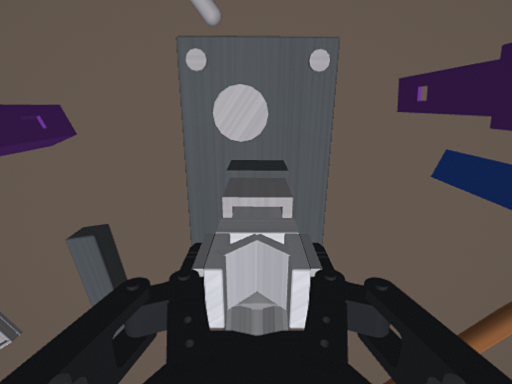

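>>> arm_command([
  [[0, 0, 0], [0, 0, -0.008], -1],
  [[0, 0, 0], [0, 0, -0.02], -1],
  [[0, 0, 0], [0, 0, -0.02], -1],
], force=80)

```text
time: 11.4
eef_pos: [0.6031, -0.2, 0.1493]
tcp_rot: [0.99, -0.143, 0.003, 0.001]
contact_force: [-0.3, 0.4, -4.1]
opening: 0.509
```

```bash
python3 look.py w13 wrist
```

```text
11.4 [-0.48   0.273  1.749 -0.     1.113  1.377] [ 0.6031 -0.2     0.1493] [-0.3  0.4 -4.1] 0.5089018476767606
tcp in fixture [1.000e-04 2.100e-03 1.493e-01]
```

View pics/w13_wrist.png

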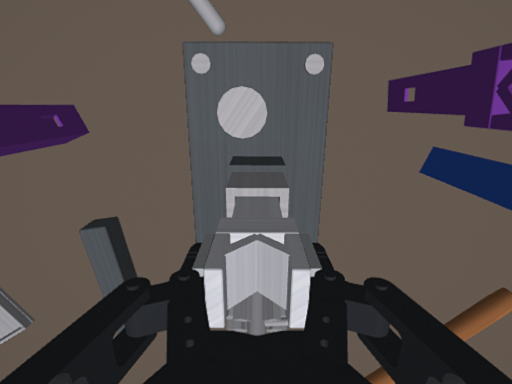

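>>> arm_command([
  [[0, 0, 0], [0, 0, -0.03], -1],
  [[0, 0, 0], [0, 0, -0.07], -1],
  [[0, 0, 0], [0, 0, -0.11], -1],
  [[0, 0, 0], [0, 0, -0.14], -1],
  [[0, 0, 0], [0, 0, -0.14], -1],
  [[0, 0, 0], [0, 0, -0.14], -1],
])

```text
time: 12.2
eef_pos: [0.6012, -0.199, 0.2862]
tcp_rot: [0.99, -0.143, 0.001, 0.0]
contact_force: [-0.4, -0.2, -4.4]
opening: 0.506
```

```bash
python3 look.py w14 scene wrist; cat >> h.py <<'E'
TO=np.array([.5762,.2355,0]);TY=np.radians(15.9);RT=R.from_euler('z',TY).as_matrix()
def WT(f): return TO+RT@np.array(f,float)
E
python3 - <<'E'
from h import *; from plant import *
s=get_state()
P=WT([-.025,0,.29]);t,x=rel(s,P,downR(YAW)); print(P,t.round(4),x.round(4))
E
```

```text
12.25 [-0.48   0.159  1.628 -0.     1.354  1.377] [ 0.601  -0.1989  0.2855] [-0.1  0.  -4. ] 0.5095792521848939
tcp in fixture [-0.0023  0.0025  0.2855]
[0.55215647 0.22865102 0.29      ] [ 0.0001 -0.0003  0.0001] [-0.1676 -0.3964 -0.0047]
```

View pics/w14_scene.png

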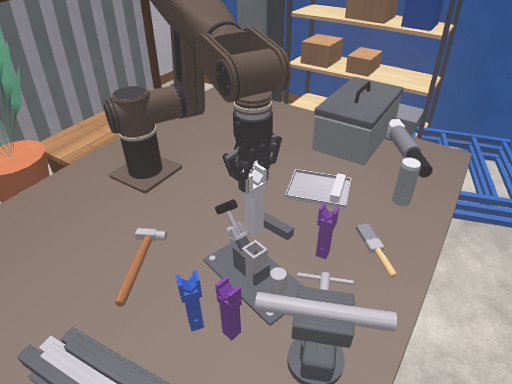

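The post is clear of the socket (socket mouth empty at (256,250)), T-bar still out at (227,207). Carry to the tray.

>>> arm_command([
  [[0, 0, 0], [-0.007, -0.016, 0], -1],
  [[0, 0, 0], [-0.02, -0.048, 0], -1],
  [[0, 0, 0], [-0.038, -0.09, 0], -1],
  [[0, 0, 0], [-0.057, -0.135, 0], -1],
  [[0, 0, 0], [-0.076, -0.18, 0], -1],
  [[0, 0, 0], [-0.095, -0.225, 0], -1],
  [[0, 0, 0], [-0.114, -0.27, 0], -1],
  [[0, 0, 0], [-0.133, -0.315, 0], -1],
  [[0, 0, 0], [-0.151, -0.357, 0], -1],
  [[0, 0, 0], [-0.163, -0.385, 0], -1],
  [[0, 0, 0], [-0.168, -0.396, 0], -1],
  [[0, 0, 0], [-0.168, -0.396, 0], -1],
])

```text
time: 13.8
eef_pos: [0.5509, 0.2289, 0.2846]
tcp_rot: [0.99, -0.142, -0.0, 0.001]
contact_force: [-0.7, -0.4, -4.2]
opening: 0.503
```

```bash
python3 look.py w15 scene wrist top;python3 - <<'E'
from h import *; from plant import *
s=get_state()
for z in (.15,.1224):
    P=WT([-.025,0,z]);t,x=rel(s,P,downR(YAW)); print(P,t.round(4),x.round(4))
E
```

```text
13.9 [ 2.220e-01  7.800e-02  1.717e+00 -1.000e-03  1.347e+00  2.080e+00] [0.5515 0.2276 0.2849] [-0.8 -1.  -3.7] 0.5027034915991738
tcp in fixture [-0.1702  0.3978  0.2849]
[0.55215647 0.22865102 0.15      ] [ 0.0007 -0.0001 -0.0011] [ 1.000e-04 -1.400e-03  1.351e-01]
[0.55215647 0.22865102 0.1224    ] [ 0.0007 -0.0001 -0.0011] [ 1.000e-04 -1.400e-03  1.627e-01]
```

View pics/w15_scene.png

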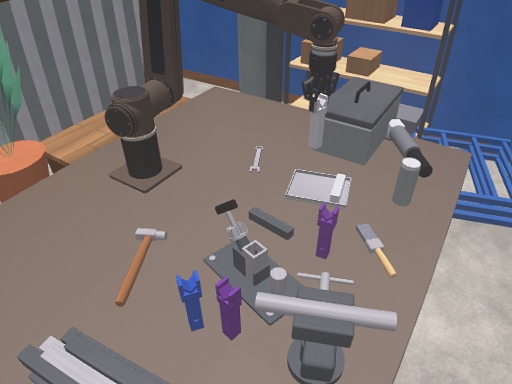

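View pics/w15_wrist.png

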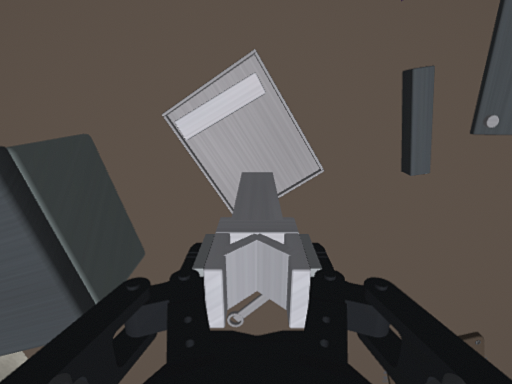

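```bash
python3 - <<'E'
from h import *
s,d=pickle.load(open('w15_wrist.pkl','rb'));C=cam(d,s)
p=onz(C,[(255,50),(323,170),(163,115)],.016);print(p.round(4)); print('diag centre',((p[1]+p[2])/2).round(4))
print(proj(C,WT([-.025,0,.004])))
T=cam(pickle.load(open('top0.pkl','rb')));print(onz(T,[(91,130),(91,200)],.1))
E
```

```text
[[0.6919 0.1887 0.016 ]
 [0.5038 0.1358 0.016 ]
 [0.6483 0.3398 0.016 ]]
diag centre [0.576  0.2378 0.016 ]
[[255.87903875 155.41067322]]
[[0.62945631 0.41661801 0.1       ]
 [0.44161733 0.40803504 0.1       ]]
```

>>> arm_command([
  [[0.001, 0, -0.001], [0, -0.001, 0.02], -1],
  [[0.001, 0, -0.001], [0, -0.001, 0.055], -1],
  [[0.001, 0, -0.001], [0, -0.001, 0.09], -1],
  [[0.001, 0, -0.001], [0, -0.001, 0.125], -1],
  [[0.001, 0, -0.001], [0, -0.001, 0.148], -1],
  [[0.001, 0, -0.001], [0, -0.001, 0.156], -1],
  [[0.001, 0, -0.001], [0, -0.001, 0.156], -1],
  [[0.001, 0, -0.001], [0, -0.001, 0.156], -1],
])

```text
time: 14.95
eef_pos: [0.5529, 0.2283, 0.1305]
tcp_rot: [0.99, -0.143, 0.001, -0.001]
contact_force: [0.4, 0.3, -3.2]
opening: 0.505
```

```bash
python3 look.py w16 scene wrist;python3 - <<'E'
from h import *; from plant import *
s=get_state()
P=WT([-.025,0,.1224]);t,x=rel(s,P,downR(YAW)); print(P,t.round(4),x.round(4))
E
```

```text
15.0 [0.222 0.22  1.852 0.    1.067 2.079] [0.553  0.2284 0.1307] [-0.2  0.9 -2.4] 0.5068243754098261
tcp in fixture [-0.169   0.3989  0.1307]
[0.55215647 0.22865102 0.1224    ] [-0.0016 -0.0025 -0.0001] [-0.0008 -0.      0.0082]
```

View pics/w16_scene.png

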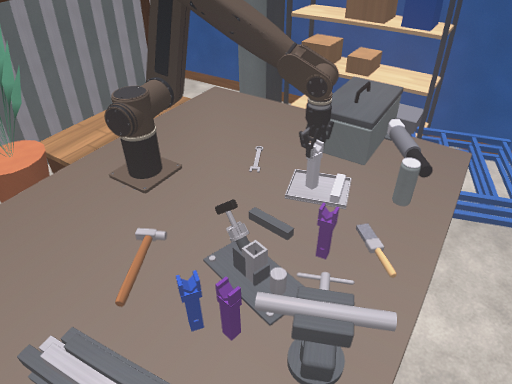

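>>> arm_command([
  [[-0.001, -0.002, 0], [0, 0, 0.003], -1],
  [[-0.001, -0.002, 0], [0, 0, 0.006], -1],
  [[-0.001, -0.002, 0], [0, 0, 0.008], -1],
  [[-0.001, -0.002, 0], [0, 0, 0.008], -1],
  [[-0.001, -0.002, 0], [0, 0, 0.008], -1],
], force=50)

```text
time: 15.68
eef_pos: [0.5529, 0.2284, 0.1225]
tcp_rot: [0.99, -0.143, 0.0, -0.0]
contact_force: [0.5, 0.5, -2.7]
opening: 0.503
```

>>> arm_command([
  [[0, 0, 0], [0, 0, 0.001], -1],
  [[0, 0, 0], [0, 0, 0.002], -1],
  [[0, 0, 0], [0, 0, 0.002], -1],
  [[0, 0, 0], [0, 0, 0.002], -1],
])

```text
time: 16.18
eef_pos: [0.5533, 0.2284, 0.1224]
tcp_rot: [0.99, -0.143, 0.0, -0.0]
contact_force: [-2.7, -1.2, 5.2]
opening: 0.5
```

Contact felt exactly at the expected height (0.1224). Release.

>>> arm_command([
  [[0, 0, 0], [0, 0, 0], 0.1],
  [[0, 0, 0], [0, 0, 0], 0.3],
  [[0, 0, 0], [0, 0, 0], 0.6],
  [[0, 0, 0], [0, 0, 0], 1],
  [[0, 0, 0], [0, 0, 0], 1],
  [[0, 0, 0], [0, 0, 0], 1],
  [[0, 0, 0], [0, 0, 0], 1],
], force=20)

```text
time: 17.05
eef_pos: [0.5533, 0.2284, 0.1224]
tcp_rot: [0.99, -0.143, 0.0, -0.0]
contact_force: [0.0, 0.2, -0.4]
opening: 0.997
```

```bash
python3 look.py w17 scene wrist
```

```text
17.1 [ 0.222  0.231  1.854 -0.     1.055  2.079] [0.5533 0.2284 0.1224] [ 0.  -0.4 -0.3] 0.9979877038057245
tcp in fixture [-0.1687  0.399   0.1224]
```

View pics/w17_wrist.png

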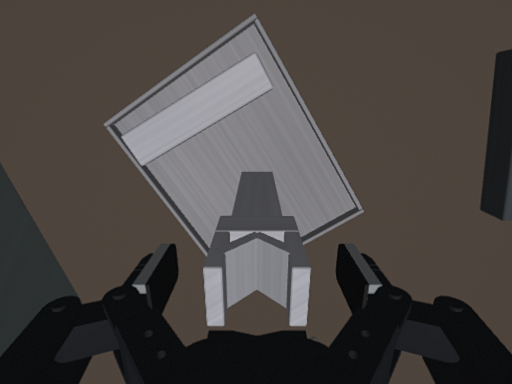

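Post stands free between the open pads (head 204–308). Retreat straight up.

>>> arm_command([
  [[0, 0, 0], [0, 0, -0.02], 1],
  [[0, 0, 0], [0, 0, -0.06], 1],
  [[0, 0, 0], [0, 0, -0.11], 1],
  [[0, 0, 0], [0, 0, -0.16], 1],
  [[0, 0, 0], [0, 0, -0.17], 1],
  [[0, 0, 0], [0, 0, -0.17], 1],
  [[0, 0, 0], [0, 0, -0.17], 1],
])

```text
time: 18.02
eef_pos: [0.5522, 0.2281, 0.2902]
tcp_rot: [0.99, -0.143, -0.001, 0.001]
contact_force: [0.3, 0.1, -0.2]
opening: 1.001
```

```bash
python3 look.py w18 scene wrist top; python3 - <<'E'
from h import *
s,d=pickle.load(open('w18_scene.pkl','rb'))
a=cv2.resize(d['frame'][135:215,270:370],(800,600) and (750,600),interpolation=cv2.INTER_CUBIC);cv2.imwrite('pics/w18a.png',a[:,:,::-1])
a=cv2.resize(d['frame'][190:300,190:310],(650,596),interpolation=cv2.INTER_CUBIC);cv2.imwrite('pics/w18b.png',a[:,:,::-1])
E
```

```text
18.125 [ 0.222  0.079  1.708 -0.     1.358  2.079] [0.5522 0.2281 0.2899] [-0.3  0.4 -0.1] 1.0014659767628245
tcp in fixture [-0.1697  0.3984  0.2899]
```

View pics/w18a.png

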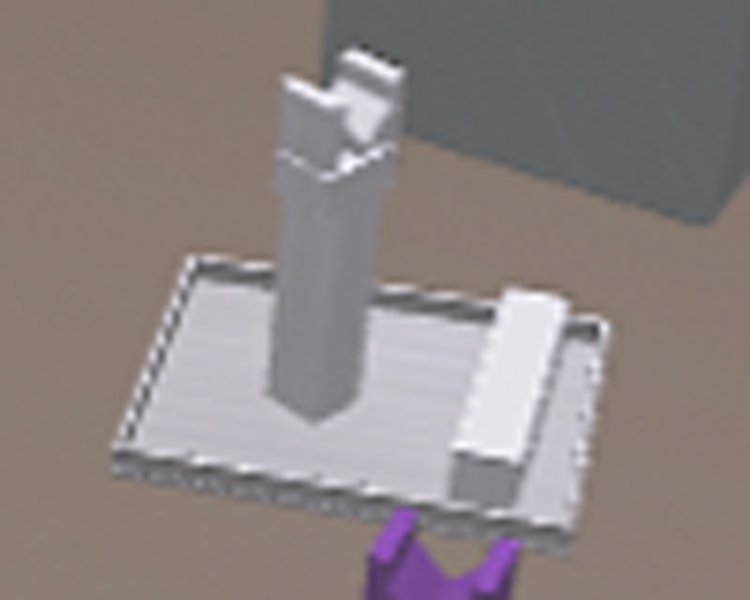

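View pics/w18b.png

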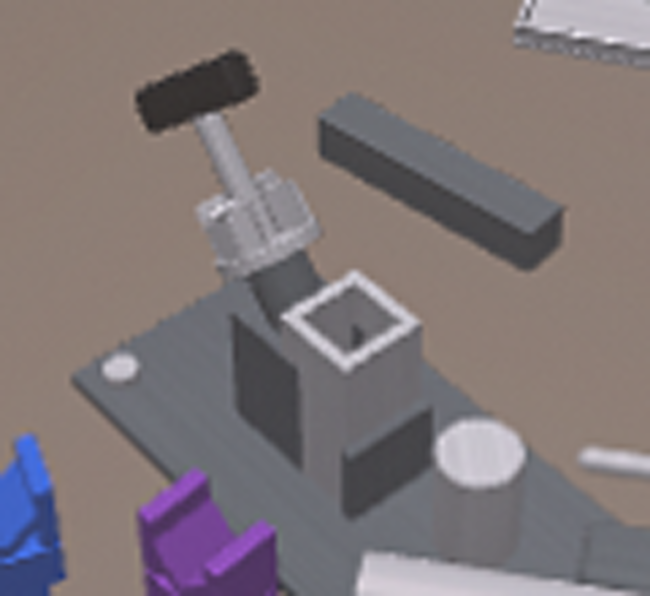

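View pics/w18_wrist.png

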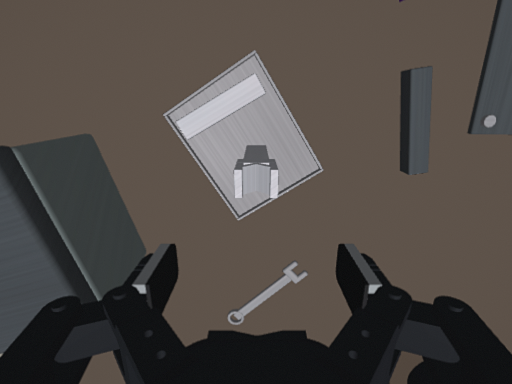

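View pics/w18_top.png

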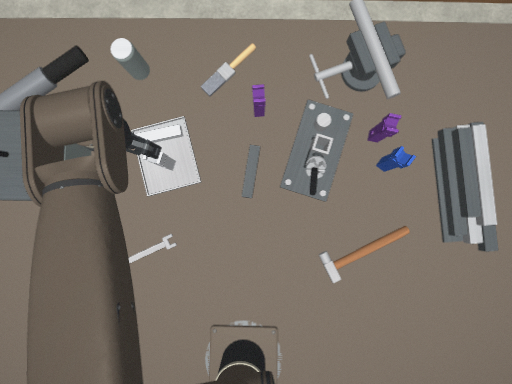

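The work rest stands upright in the tray, clear of the spare bar. The T-bar is parked, turned and pulled out (top view ≈(313,180)), and the other loose things have not moved.

```bash
python3 -c "
from plant import *
print(sign_off())"
```

```text
the job is handed in; nothing more can be done
None
```

The work rest is standing in the tray, the plunger is parked in its rest notch, and I've handed the job in. `sign_off()` gives no verdict.

- **Plunger:** I pulled the T-handle out about 25 mm, twisted it -1.31 rad and eased it into the notch. The tool had then come back to about 17–18 mm of pull, and the axial force reversed as the handle seated. I then let go. In later pictures the handle is still turned and pulled out.
- **Work rest:** I lifted it straight up; it weighs about 4 N. I carried it to the tray and lowered it until the foot touched the floor, with the tool at 0.1224 m, the height I had worked out beforehand. I released it and backed off about 170 mm straight up.
- **Last checks:** The final pictures show the work rest upright and free, about 25 mm from the tray's centre on the side away from the spare bar. I judged the upright angle by eye. The spare, slug, offcut and hammer look unmoved. The arm hid part of the wrench in the last top view, but the wrist view showed it lying there. The tool force was near zero at 18 s.
- **Disagreements:** The wrist and fixed cameras differed by up to 8 mm on where the handle sat along its own axis, so I used a value in between, and the grip held without slipping. The two estimates of the tray's centre differed by about 2 mm.

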